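Put the biscuit tin away in the drop-front bread bin

ROBOT

A 6-joint arm with a two-finger parallel gripper is mounted at the origin on the work surface. World frame = base frame: x ahead of the robot, y to its left, z up, the work surface at z = 0. Lengths are in m, angles in degrees, forces in N, time in s.
With the tool pointing down it reaches from about 0.4 to 0.825 m from the base axis. Payload 7 kg.
Tool frame: the origin (TCP) lies midway between the tips of the shut fingers; the grasp point (between the pads) lies ctrl.grasp_offset behind it (ctrl.grasp_offset is the distance from the TCP to the grasp point, in m); z points along the fingers, y is the line along which they close (so a half turn about z gives the same grasp; the last joint's range is limited). The gripper opens to 88 mm and grips with 3 to 60 N. Pads are 19 mm wide; open, the fingers measure 130 mm over their backs; the gripper's body (78 mm by 193 mm) begins 47 mm behind the grasp point.
Start: joints at [84.574, 20.546, 0.682, 0, -70.136, -16.507], TCP at [0.252, 0.626, 0.227] pointing down, gripper open.
Joint ranges: [-176.03, 176.03], [-82.01, 121.73], [-58.28, 71.71], [-173.87, 95.51], [-174.79, -0.11], [-173.66, 173.66]. Speed limits (degrees/s): [136.94, 136.94, 172.46, 180, 180, 180].

INTERFACE

Orientations are given as [roll, pitch, yaw] about the fixed x, y, z axes, in that order (R = Rz(yaw) Ry(pitch) Rx(roll)).
In Python, from plant import ctrl gives the robot as it stands. The module is installed in compiled form; this text tells all that it offers.
- The arm moves only by the tool send_rows, never from a script. Its argument "increments" is a list that holds one entry, the list of rows, each a list of 4 numbers: the shift along the world's x, y, z normalised to -1 to 1, where 1 is 0.2 m, then the turn about the world's z normalised to -1 to 1, where 1 is 1.5 rad. In form: [[[x, y, z, roll], ...]]. A call has 1 to 12 rows; each row is the pose to reach, as a shift and turn from the pose commanded when the call began; what a row does not reach only later rows make up. A row lasts 1/8 s, in which the tool goes at most 62.5 mm and 10.7 degrees, less where a joint would pass 70% of its speed; a pose out of reach is approached as far as the arm can. A call with a number of a shift or a turn outside -1 to 1 is refused whole. A call with a gripper value outside its range is refused whole. "jaw" is the opening, from 0 (shut) to 1 (fully open), set as the call begins (left out, the last holds). The fingers move at their own pace and stop on an object; the grip force is fixed at half the most. Time passes only in rows, so rows that repeat a pose let the fingers close. It gives the time, the measured TCP pose, the force, the opening and the grip force at its end, in the units of the state.
- ctrl.get_obs(): the state, without advancing time (a new reading comes with each control period).
- ctrl.snapshot(name): name is "scene" or "top" or "wrist"; returns the picture (480x640x3 uint8, red, green, blue); there is no depth.
- ctrl.calibration(name): a dict with "mtx" (3x3 intrinsics, pixels), "eye" and "attitude" of the camera in the world. Camera axes: x right, y up, looking along -z (the intrinsics and any distortion apply to the point x, -y, -z); pixel columns grow to the right and rows downward; lengths in m; the calibration is good to about 2 mm. A picture is of the moment at which its call begins: read the wrist's pose just before it. calibration takes no time and is no camera call; for the wrist camera it gives the pose at the moment of the call.
- ctrl.close_job(): hands the job in; it is judged then, once.
Trained networks look in the newest picture that a camera, given by its name, has taken for a name from the list of things; names that differ only in an ending like _2 or _b are one class to them, and where a whole thing is asked for, a point or a joint stands for the part that bears it (a point fixed in the world has none). Each returns a list of dicts, best first, with "conf" (0 to 1); they miss things now and then, are a little off and sometimes report something else, mostly with a low value. They report only what shows in the picture. A call takes as long as a camera call. They do not tell look-alikes from the thing itself.
- ctrl.trace(thing, camera): "mask" (480x640 bool, what is visible of it) and "bbox" ([left, top, right, bottom] in pixels, round what is visible of it).
- ctrl.spot_point(thing, camera): "pixel" ([row, column] in pixels: a listed point, or the origin of a listed thing).
The state is a dict: "clock": time; "joint_pos": joint angles; "qvel": joint speeds; "tau": joint torques, N m; "tool_pos": TCP position; "orientation": TCP orientation; "force": force on the tool from outside, world axes, zero at the start; "moment": the same for the moment, N m; "opening": finger opening in m; "gripper_force": force on a finger pad.
Only numpy, scipy, OpenCV 4.12 (cv2) and the standard library are available. Lean on these libraries where they do the work, as an engineer would, in place of code of your own. Each camera call takes 0.05 s, during which the arm holds its last target. There are 200 camera calls.

TASK

Take the bread bin's flap by its bar and lower it all the way down without letting it drop. Set the biscuit tin down gently, upright, inside the bin on its floor, and let go of it; then swing the flap up until it is fully shut, leaving the plate, beaker and mug where they stand.

Things in the scene. Friction and masses are not known exactly. Their poses are not given: they have to be found in the camera images.
- bin: Wooden drop-front bread bin, fixed, 220 mm deep (its x), 320 wide (its y), 181 high. Origin: centre of its underside, on the table; x points from front to back. Side and back walls 12 mm thick. The front slopes back 25 degrees from the hinge at x = -0.11: the roof (12 mm thick, top at z = 0.181) begins only at x = -0.047 and the side walls slope with the flap.
- bin_floor (a point): Point on the bin's inside floor, at x = 0, y = 0, z = 0.044 in the bin's frame. The level floor reaches from x = -0.11 (front edge, hinge) to x = +0.098 (back wall) and from y = -0.148 to +0.148. Axes as the bin's.
- flap (a joint): Angle of the bottom-hinged flap: 0 shut (leaning back 25 degrees, held by its weight), 2.007 rad fully down (level on its stop, inner face flush with the bin's floor). Little friction: past vertical it falls freely. Wooden panel, 150 mm from hinge to free edge, 316 wide, 12 thick (outwards from the plane through the hinge), 0.5 kg.
- flap_hinge (a point): Middle of the flap's hinge line, in the bin's frame at (-0.11, 0, 0.045); the line runs along the bin's y. Axes as the bin's.
- flap_bar (a point): Middle of the flap's steel pull bar: round, 12 mm thick, along the bin's y, 148 mm clear between its two arms. It lies beyond the flap's free edge, in line with the panel, 190 mm from the hinge and 6 mm outside the inner face, with a 34 mm gap to the edge, so fingers can straddle it from above, flap shut or down. Moves with the flap (z away from the hinge).
- tin: Loose aluminium biscuit tin with closed lid, 90 mm (its x) by 130 mm (its y) by 50 mm high, 0.3 to 0.6 kg, with a dark bow handle on top. Origin: centre of its underside; z up.
- tin_grip (a point): Middle of the tin's handle bar, 75 mm above the tin's underside: a round bar 10 mm thick along the tin's x, 62 mm clear between its two legs, 20 mm free below it.
- plate: Green side plate on the table, a bystander, 160 mm across, 22 mm high. Origin: centre of its underside.
- beaker: Cream plastic beaker on the table, a bystander, 76 mm across, 100 mm high. Origin: centre of its underside.
- mug: White mug with a handle, on the table, a bystander, 76 mm across, 85 mm high. Origin: centre of its underside.
Mind the look-alikes: they are no part of the job. Leave any purple or red look-alike of the tin alone.

How it is judged:
By the outcome, as a careful person would: the job done as asked, in the order asked, and still so for the second after the job is handed in, with the robot touching nothing.
It also fails if it takes over 72 s, if anything falls off the work surface, if the arm or the gripper's body presses on something with over 40 N, if the wrist force passes 120 N, or if a joint passes its speed limit or range.

## Working session

There is one attempt and no reset: what is moved stays moved. The work goes in short steps, Python scripts to look and compute and a tool call to move; the robot and the scene stay as the last step left them, time stands still between calls to the robot, and variables do not carry over. Pictures are saved under pics/ and viewed, at most 10 in all, crops included, and the job is handed in when it is done.

Besides the shell and the picture viewer there is one more tool, called after "Emit:" in YAML: its name, and indented under it one key for each argument. send_rows: Moves the arm, as the interface text tells. Its arguments: {"type":"object","properties":{"increments":{"type":"array"},"jaw":{"type":"number"}},"required":["increments"]}

```bash
mkdir -p pics
cat > h.py <<'E'
import numpy as np, cv2
from plant import ctrl
def ray(cal,px):
    r,c=px; K=np.array(cal["mtx"]); R=att(cal["attitude"])
    d=np.linalg.inv(K)@[c,r,1]; return np.array(cal["eye"]),R@np.array([d[0],-d[1],-d[2]])
def att(a):
    a=np.array(a,float)
    if a.shape==(3,3): return a
    from scipy.spatial.transform import Rotation as Ro
    return Ro.from_euler("xyz",a,degrees=True).as_matrix()
def atz(cal,px,z):
    e,d=ray(cal,px); return e+d*(z-e[2])/d[2]
def proj(cal,P):
    q=(np.atleast_2d(P)-cal["eye"])@att(cal["attitude"]); q=q*[1,-1,-1]
    u=q@np.array(cal["mtx"]).T; return u[:,1::-1]/u[:,2:]   # row, col
E
python3 - <<'E'
from h import *
o=ctrl.get_obs();print({k:np.round(v,3) for k,v in o.items()}, ctrl.grasp_offset)
for n in["scene","top"]:
    im=ctrl.snapshot(n);cv2.imwrite(f"pics/{n}0.png",im[:,:,::-1]);cal=ctrl.calibration(n);print(n,cal)
    for t in["bin","tin","plate","beaker","mug"]:
        print(t,[(round(d["conf"],2),d["bbox"]) for d in ctrl.trace(t,n)])
    for t in["bin","bin_floor","flap_hinge","flap_bar","tin","tin_grip","plate","beaker","mug"]:
        print(t,[(round(d["conf"],2),np.round(d["pixel"],1)) for d in ctrl.spot_point(t,n)])
E
```

```text
{'clock': np.float64(0.0), 'joint_pos': array([ 8.4574e+01,  2.0594e+01,  6.3400e-01, -2.2000e-02, -7.0137e+01,
       -1.6506e+01]), 'qvel': array([-0.071, -0.046,  0.007,  0.096, -0.016, -0.059]), 'tau': array([-0.0000e+00, -5.8271e+01,  2.9307e+01,  6.9980e+00,  7.0000e-03,
       -0.0000e+00]), 'tool_pos': array([0.252, 0.626, 0.226]), 'orientation': array([ 1.79901e+02, -8.00000e-03, -2.19400e+01]), 'force': array([ 0.655, -0.509, -0.709]), 'moment': array([-0.01, -0.  , -0.01]), 'gripper_force': np.float64(0.0), 'opening': np.float64(0.088)} 0.0188
scene {'mtx': array([[465.58527092,   0.        , 306.2232832 ],
       [  0.        , 465.58527092, 234.1587172 ],
       [  0.        ,   0.        ,   1.        ]]), 'eye': array([ 1.37355987, -0.74690697,  1.13340187]), 'attitude': array([4.58062309e+01, 5.28155115e-02, 5.65345798e+01])}
bin [(0.93, [375.1, 164.7, 491.2, 280.7]), (0.57, [239.2, 248.8, 282.3, 285.5])]
tin [(0.96, [188.5, 276.9, 225.6, 323.4]), (0.95, [239.6, 250.1, 281.6, 279.3]), (0.94, [331.8, 173.4, 368.1, 206.7]), (0.73, [130.9, 259.2, 169.7, 306.2]), (0.65, [
[... 1384 characters left out ...]
[294.4, 144.1, 320.9, 177.6])]
mug [(0.6, [384.2, 297.8, 420.4, 334.7])]
bin [(0.79, array([213.1, 185.1]))]
bin_floor []
flap_hinge [(0.67, array([222.6, 213.6]))]
flap_bar [(0.57, array([203.7, 171.1]))]
tin [(0.93, array([269.6, 370.6])), (0.9, array([334.9, 201.2])), (0.73, array([263.5, 441.3])), (0.72, array([329.8, 313.9])), (0.61, array([315.2, 482.8]))]
tin_grip [(0.69, array([319.1, 493. ])), (0.66, array([262.7, 443.4])), (0.63, array([274.3, 376.2])), (0.61, array([337.3, 195.6])), (0.6, array([329.9, 312.9]))]
plate [(0.69, array([190.1, 379.3]))]
beaker [(0.9, array([168. , 307.9])), (0.52, array([189.4, 379.4]))]
mug [(0.69, array([319., 401.])), (0.69, array([214.3, 185.7]))]
```

View pics/scene0.png

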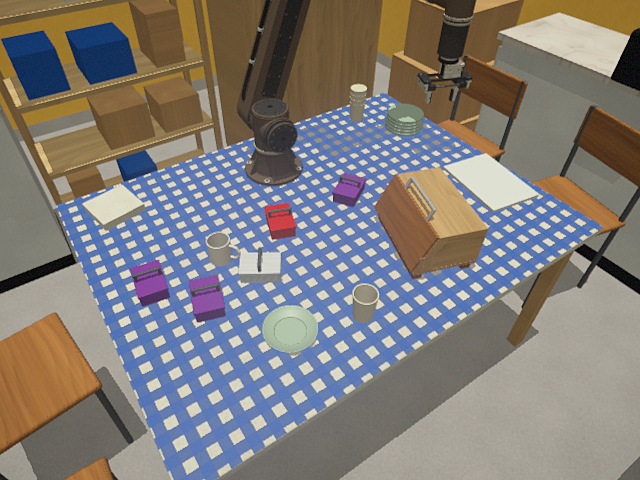

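View pics/top0.png

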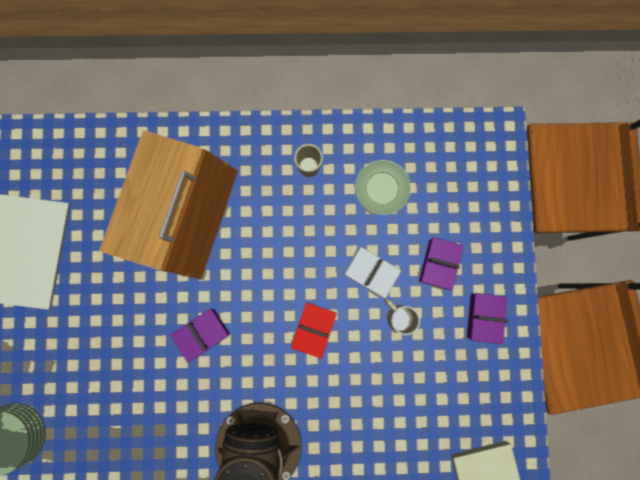

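The scene picture shows the silver tin at about column 260, row 265, and the bin at (430, 220), flap shut with its bar on top. In the top picture the silver tin is at (372, 273), the bin at (170, 205) with its front facing right, the beaker at (308, 160) and the plate at (383, 188). Next I zoom in for corners.

Run:
```python
import cv2,numpy as np
t=cv2.imread("pics/top0.png")[120:290,95:245];s=cv2.imread("pics/scene0.png")[155:285,370:500]
def up(a,k,x0,y0):
    b=cv2.resize(a,None,fx=k,fy=k,interpolation=cv2.INTER_CUBIC)
    for v in range(0,a.shape[1],20): cv2.putText(b,str(x0+v),(int(v*k),10),0,.35,(0,255,255),1);cv2.line(b,(int(v*k),12),(int(v*k),18),(0,255,255),1)
    for v in range(0,a.shape[0],20): cv2.putText(b,str(y0+v),(0,int(v*k)+4),0,.35,(0,255,0),1)
    return b
a=up(t,2.66,95,120);b=up(s,3,370,155);H=max(a.shape[0],b.shape[0])
p=lambda i:cv2.copyMakeBorder(i,0,H-i.shape[0],0,0,cv2.BORDER_CONSTANT)
cv2.imwrite("pics/crop.png",np.hstack([p(a),p(b)]))
```

```text
(no output)
```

View pics/crop.png

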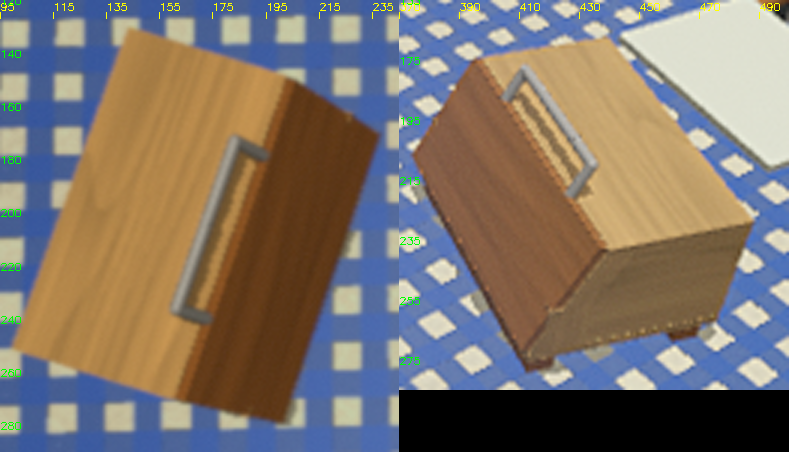

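The zoom shows the roof corners, flap edge and bar ends clearly. I fit the bin's pose to those corners.

```bash
cat > fit.py <<'E'
from h import *
from scipy.optimize import least_squares
s,c=np.sin(np.radians(25)),np.cos(np.radians(25))
bar=np.array([-0.11+.19*s-.006*c,0,.045+.19*c+.006*s])
Y=lambda p,y:np.array([p[0],y,p[2]])
rb=np.array([.11,0,.181]);rf=np.array([-.047,0,.181])
T=[(Y(rb,-.16),130.5,143.1),(Y(rb,.16),251.2,99.9),(Y(rf,-.16),149.3,205.2),(Y(rf,.16),270.4,161.9),(Y(bar,-.08),173,183.7),(Y(bar,.08),235.8,161.9)]
S=[(Y(rb,-.16),229,487.7),(Y(rb,.16),168.3,441),(Y(rf,-.16),238.3,439),(Y(rf,.16),175,397),(Y(bar,.08),177.7,411.7),(Y(bar,-.08),209.3,435.3)]
ct,cs=ctrl.calibration("top"),ctrl.calibration("scene")
def w(q,P):
    a=q[2];return np.array(P)@np.array([[np.cos(a),np.sin(a),0],[-np.sin(a),np.cos(a),0],[0,0,1]])+[q[0],q[1],0]
def f(q): return np.concatenate([(proj(k,w(q,[p for p,_,_ in L]))-[[r,cc] for _,r,cc in L]).ravel() for k,L in((ct,T),(cs,S))])
if __name__=="__main__":
    r=least_squares(f,[.55,.25,1.4]);print(r.x,np.degrees(r.x[2]));print(np.round(r.fun.reshape(-1,2),1))
    q=r.x
    for n,p in dict(bar0=bar,hinge=[-.11,0,.045],bardown=[-.3,0,.039]).items(): print(n,w(q,p).round(4))
    # tin handle
    for nm,cal,px in(("top",ct,(274.3,376.2)),("scene",cs,(256.7,257.6))): print("tin grip",nm,atz(cal,px,.075).round(4))
    im=cv2.imread("pics/top0.png"); m=[d for d in ctrl.trace("tin","top") if d["bbox"][0]<372<d["bbox"][2]][0]["mask"]
    print(cv2.minAreaRect(np.argwhere(m)[:,::-1].astype(np.float32)))
    g=im.max(2)<90; yy,xx=np.nonzero(g&m); print("dark",cv2.minAreaRect(np.stack([xx,yy],1).astype(np.float32)))
    v=cv2.minAreaRect(np.argwhere(m)[:,::-1].astype(np.float32));bx=cv2.boxPoints(v)
    B=np.array([atz(ct,(b[1],b[0]),.05) for b in bx]);print(B.round(3),B.mean(0).round(4))
    for i in range(4):
        d=B[(i+1)%4]-B[i];print(np.linalg.norm(d).round(3),np.degrees(np.arctan2(d[1],d[0])).round(1))
    for t in["plate","beaker","mug"]: print(t,atz(ct,ctrl.spot_point(t,"top")[0]["pixel"],0).round(3))
E
python3 fit.py
```

```text
[0.64541494 0.20402148 1.24203888] 71.1635857150542
[[-1.3  1.1]
 [-0.7 -0.2]
 [-1.4 -1.5]
 [-0.4 -1. ]
 [-0.4  0.6]
 [-0.1  0.1]
 [-0.9  0. ]
 [-1.9 -1.8]
 [-0.8  0.3]
 [-1.6 -0.3]
 [-0.1 -0.3]
 [ 0.  -1.9]]
bar0 [0.6341 0.1708 0.2197]
hinge [0.6099 0.0999 0.045 ]
bardown [ 0.5486 -0.0799  0.039 ]
tin grip top [ 0.4581 -0.3286  0.075 ]
tin grip scene [ 0.4653 -0.3288  0.075 ]
((372.85662841796875, 272.2615966796875), (47.761505126953125, 32.31611251831055), 31.21840476989746)
dark ((373.084228515625, 272.0497741699219), (2.778444290161133, 28.801902770996094), 30.5792236328125)
[[ 0.462 -0.244  0.05 ]
 [ 0.537 -0.292  0.05 ]
 [ 0.466 -0.402  0.05 ]
 [ 0.392 -0.354  0.05 ]] [ 0.4646 -0.323   0.05  ]
0.089 -32.8
0.131 -122.7
0.089 146.6
0.13 57.5
plate [ 0.703 -0.356  0.   ]
beaker [ 0.772 -0.151  0.   ]
mug [ 0.332 -0.405  0.   ]
```

Emit:
send_rows:
  increments:
    - [[0.3,-0.2,0.5,0],[0.5,-0.4,0.6,0],[0.7,-0.7,0.6,0.036],[1,-1,0.6,0.036],[1,-1,0.6,0.036],[1,-1,0.6,0.036]]

```text
clock: 2.45
tool_pos: [0.4543, 0.4235, 0.3477]
orientation: [-179.9, -0.0, -19.0]
force: [-0.9, 0.0, 0.7]
opening: 0.0875
gripper_force: 0.0
```

Emit:
send_rows:
  increments:
    - [[0.3,-0.3,0,0],[0.6,-0.6,0,0],[0.85,-0.9,0,0],[0.9,-1,0,0],[0.9,-1,0,0],[0.9,-1,0,0]]

```text
clock: 3.2
tool_pos: [0.6326, 0.2253, 0.3459]
orientation: [180.0, 0.0, -18.9]
force: [-0.4, 1.0, -0.4]
opening: 0.0872
gripper_force: 0.0
```

Run:
```python
from h import *
o=ctrl.get_obs();print(o["clock"],o["tool_pos"].round(4),o["orientation"].round(2),o["joint_pos"].round(1))
cal=ctrl.calibration("wrist");im=ctrl.snapshot("wrist");cv2.imwrite("pics/w1.png",im[:,:,::-1]);print(cal)
for t in["flap_bar","flap_hinge","bin"]: print(t,[(round(d["conf"],2),np.round(d["pixel"],1)) for d in ctrl.spot_point(t,"wrist")])
for d in ctrl.spot_point("flap_bar","wrist"): print(atz(cal,d["pixel"],.2197))
```

```text
3.2 [0.6326 0.2253 0.3459] [ 1.7997e+02  3.0000e-02 -1.8950e+01] [ 36.2  17.7  11.8  -0.  -84.1  34.9]
{'mtx': array([[386.00361345,   0.        , 318.40186508],
       [  0.        , 386.00361345, 235.67136893],
       [  0.        ,   0.        ,   1.        ]]), 'eye': array([0.70293686, 0.20085131, 0.5038495 ]), 'attitude': array([-1.60530367e+01, -8.80665273e-02, -1.08967315e+02])}
flap_bar [(0.66, array([199.5, 381.9]))]
flap_hinge [(0.64, array([175.2, 421.9]))]
bin []
[0.63661001 0.1730906  0.2197    ]
```

View pics/w1.png

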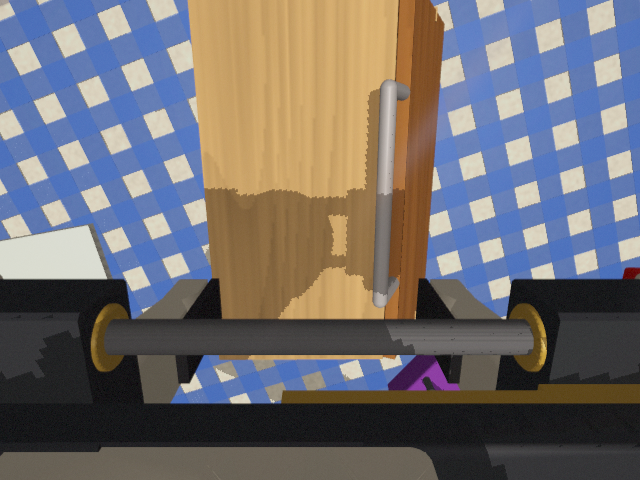

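The wrist picture shows the bar from (388, 84) to (380, 302), the flap edge to its right. I check the bar and its direction against these.

Run:
```python
from fit import *
cw=ctrl.calibration("wrist")
a=atz(cw,(85,388),.2197);b=atz(cw,(302,380),.2197);d=b-a
print(a,b,(a+b)/2,np.linalg.norm(d),np.degrees(np.arctan2(d[1],d[0]))-90)
W=[(Y(bar,-.08),85,388),(Y(bar,.08),302,380)]
def g(q): return np.r_[f(q),2*(proj(cw,w(q,[p for p,_,_ in W]))-[[r,c] for _,r,c in W]).ravel()]
r=least_squares(g,[.645,.204,1.242],loss="soft_l1");q=r.x;print(q,np.degrees(q[2]),r.fun[-4:])
np.save("q.npy",q);print(w(q,bar),w(q,[-.11,0,.045]),w(q,[-.3,0,.039]))
```

```text
[0.71124046 0.1489231  0.2197    ] [0.55532841 0.20006049 0.2197    ] [0.63328443 0.17449179 0.2197    ] 0.16408412365856484 71.84109612953588
[0.64583302 0.2071838  1.25121498] 71.68933750096774 [ 1.21655374  1.06444129 -8.32058761  0.20633945]
[0.634793   0.17382269 0.21973419] [0.61127441 0.10275343 0.045     ] [ 0.55158228 -0.0776263   0.039     ]
```

Emit:
send_rows:
  increments:
    - [[0.01,-0.26,0,0.007],[0.01,-0.26,-0.25,0.007],[0.01,-0.26,-0.5,0.007],[0.01,-0.26,-0.65,0.007],[0.01,-0.26,-0.73,0.007],[0.01,-0.26,-0.73,0.007]]

```text
clock: 4.2
tool_pos: [0.6338, 0.1746, 0.2002]
orientation: [179.9, 0.0, -18.2]
force: [0.3, -1.1, 0.5]
opening: 0.0877
gripper_force: 0.0
```

Emit:
send_rows:
  increments:
    - [[0,0,0,0],[0,0,0,0],[0,0,0,0],[0,0,0,0],[0,0,0,0],[0,0,0,0]]
  jaw: 0

```text
clock: 4.95
tool_pos: [0.6342, 0.1741, 0.2006]
orientation: [180.0, -0.0, -18.2]
force: [-0.5, -0.7, -0.6]
opening: 0.0333
gripper_force: 0.0
```

Emit:
send_rows:
  increments:
    - [[0,0,0,0],[0,0,0,0],[0,0,0,0],[0,0,0,0]]

```text
clock: 5.45
tool_pos: [0.6339, 0.1734, 0.2005]
orientation: [179.9, 0.0, -18.3]
force: [-0.8, -4.9, -0.1]
opening: 0.0113
gripper_force: 30.0
```

Run:
```python
from fit import *
q=np.load("q.npy")
def P(th):
    a=np.radians(25)-th;return w(q,[-.11+.19*np.sin(a)-.006*np.cos(a),0,.045+.19*np.cos(a)+.006*np.sin(a)])
th=np.linspace(0,2.007,31)
D=np.array([P(t) for t in th])
for k in range(3): print(((D[10*k+1:10*k+11]-D[10*k])/.2).round(3).tolist())
```

```text
[[-0.019, -0.056, 0.023], [-0.038, -0.114, 0.042], [-0.057, -0.172, 0.057], [-0.077, -0.232, 0.068], [-0.097, -0.292, 0.074], [-0.117, -0.352, 0.077], [-0.137, -0.413, 0.075], [-0.156, -0.473, 0.069], [-0.176, -0.532, 0.058], [-0.196, -0.591, 0.044]]
[[-0.019, -0.058, -0.019], [-0.038, -0.114, -0.041], [-0.056, -0.169, -0.068], [-0.073, -0.222, -0.098], [-0.09, -0.273, -0.132], [-0.106, -0.322, -0.17], [-0.122, -0.368, -0.211], [-0.136, -0.411, -0.255], [-0.15, -0.452, -0.302], [-0.162, -0.489, -0.352]]
[[-0.011, -0.034, -0.052], [-0.022, -0.065, -0.107], [-0.031, -0.093, -0.164], [-0.038, -0.116, -0.222], [-0.045, -0.136, -0.282], [-0.05, -0.152, -0.343], [-0.054, -0.164, -0.406], [-0.057, -0.173, -0.469], [-0.058, -0.177, -0.532], [-0.059, -0.177, -0.596]]
```

Emit:
send_rows:
  increments:
    - [[-0.019,-0.056,0.023,0],[-0.038,-0.114,0.042,0],[-0.057,-0.172,0.057,0],[-0.077,-0.232,0.068,0],[-0.097,-0.292,0.074,0],[-0.117,-0.352,0.077,0],[-0.137,-0.413,0.075,0],[-0.156,-0.473,0.069,0],[-0.176,-0.532,0.058,0],[-0.196,-0.591,0.044,0]]

```text
clock: 6.7
tool_pos: [0.594, 0.0548, 0.2089]
orientation: [179.9, 0.1, -18.3]
force: [-3.9, 1.5, 0.1]
opening: 0.011
gripper_force: 30.0
```

Forces are small, so I continue.

Emit:
send_rows:
  increments:
    - [[-0.019,-0.058,-0.019,0],[-0.038,-0.114,-0.041,0],[-0.056,-0.169,-0.068,0],[-0.073,-0.222,-0.098,0],[-0.09,-0.273,-0.132,0],[-0.106,-0.322,-0.17,0],[-0.122,-0.368,-0.211,0],[-0.136,-0.411,-0.255,0],[-0.15,-0.452,-0.302,0],[-0.162,-0.489,-0.352,0]]

```text
clock: 7.95
tool_pos: [0.5614, -0.0429, 0.1381]
orientation: [179.9, 0.1, -18.3]
force: [-4.4, 1.1, -0.6]
opening: 0.0109
gripper_force: 30.0
```

Emit:
send_rows:
  increments:
    - [[-0.011,-0.034,-0.052,0],[-0.022,-0.065,-0.107,0],[-0.031,-0.093,-0.164,0],[-0.038,-0.116,-0.222,0],[-0.045,-0.136,-0.282,0],[-0.05,-0.152,-0.343,0],[-0.054,-0.164,-0.406,0],[-0.057,-0.173,-0.469,0],[-0.058,-0.177,-0.532,0],[-0.059,-0.177,-0.596,0],[-0.059,-0.177,-0.596,0]]

```text
clock: 9.32
tool_pos: [0.5501, -0.0779, 0.0187]
orientation: [179.9, 0.1, -18.2]
force: [-3.2, -1.9, -2.9]
opening: 0.0111
gripper_force: 30.0
```

Emit:
send_rows:
  increments:
    - [[0,0,-0.01,0],[0,0,-0.02,0],[0,0,-0.02,0]]

```text
clock: 9.7
tool_pos: [0.5503, -0.0779, 0.0178]
orientation: [179.9, -0.0, -18.2]
force: [-13.6, 1.0, 23.2]
opening: 0.0114
gripper_force: 30.0
```

Emit:
send_rows:
  increments:
    - [[0,0,0.02,0],[0,0,0.02,0],[0,0,0.02,0],[0,0,0.2,0],[0,0,0.5,0],[0,0,0.8,0],[-0.1,-0.3,0.9,0],[-0.2,-0.6,0.9,-0.1],[-0.3,-0.9,0.9,-0.17],[-0.3,-0.9,0.9,-0.17]]
  jaw: 0.3

```text
clock: 10.95
tool_pos: [0.4894, -0.2604, 0.1955]
orientation: [180.0, -0.0, -33.2]
force: [-0.1, 1.1, 0.1]
opening: 0.0265
gripper_force: 0.0
```

Emit:
send_rows:
  increments:
    - [[-0.13,-0.33,0.1,-0.08],[-0.13,-0.33,0.1,-0.08],[-0.13,-0.33,0.1,-0.08],[-0.13,-0.33,0.1,-0.08]]
  jaw: 1

```text
clock: 11.45
tool_pos: [0.4651, -0.3222, 0.2152]
orientation: [-180.0, 0.0, -39.6]
force: [-0.0, 0.1, 0.4]
opening: 0.0608
gripper_force: 0.0
```

Run:
```python
from fit import *
o=ctrl.get_obs();print(o["clock"],o["tool_pos"].round(4),o["orientation"].round(2),o["joint_pos"].round(1))
cw=ctrl.calibration("wrist");im=ctrl.snapshot("wrist");cv2.imwrite("pics/w2.png",im[:,:,::-1])
for d in ctrl.spot_point("tin_grip","wrist"): print(d["conf"],d["pixel"],atz(cw,d["pixel"],.075))
ctrl.snapshot("scene");
ms=[d for d in ctrl.trace("tin","wrist")]
for d in ms:
    v=cv2.minAreaRect(np.argwhere(d["mask"])[:,::-1].astype(np.float32));print(d["conf"],v,[atz(cw,(b[1],b[0]),.05).round(3)[:2] for b in cv2.boxPoints(v)])
im=ctrl.snapshot("top");cv2.imwrite("pics/top1.png",im[:,:,::-1])
for d in ctrl.spot_point("flap_bar","top"): print(d["conf"],d["pixel"],atz(ctrl.calibration("top"),d["pixel"],.039))
```

```text
11.45 [ 0.4651 -0.3222  0.2152] [-1.800e+02  4.000e-02 -3.964e+01] [-14.9  10.8 -14.3  -0.  -65.   65.3]
0.83 [224.5, 316.7] [ 0.46410925 -0.32055956  0.075     ]
0.65 [24.3, 513.7] [ 0.4871298 -0.5175775  0.075    ]
0.96 ((626.0, 87.0), (88.0, 26.0), 90.0) [array([ 0.425, -0.581]), array([ 0.412, -0.597]), array([ 0.353, -0.567]), array([ 0.366, -0.551])]
0.78 ((490.5, 69.0), (138.0, 167.0), 90.0) [array([ 0.549, -0.478]), array([ 0.47 , -0.573]), array([ 0.382, -0.524]), array([ 0.468, -0.419])]
0.75 ((277.5, 371.9999694824219), (100.99998474121094, 33.99999237060547), 0.0) [array([ 0.387, -0.142]), array([ 0.415, -0.168]), array([ 0.353, -0.242]), array([ 0.324, -0.218])]
0.67 ((319.96771240234375, 213.6992950439453), (111.21952819824219, 154.83734130859375), 82.27816772460938) [array([ 0.539, -0.295]), array([ 0.471, -0.403]), array([ 0.386, -0.356]), array([ 0.458, -0.238])]
```

View pics/w2.png

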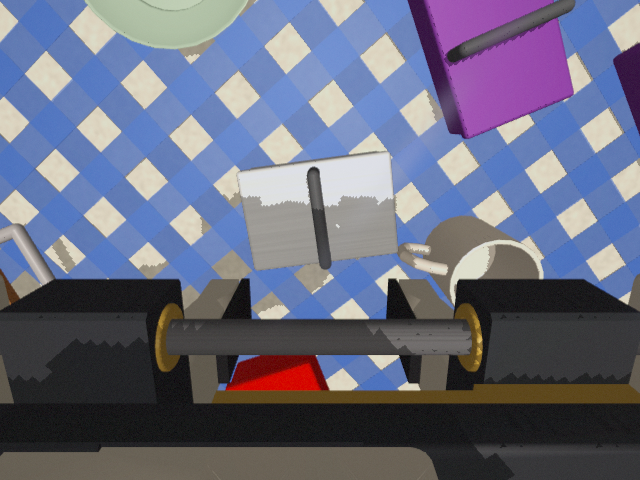

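View pics/top1.png

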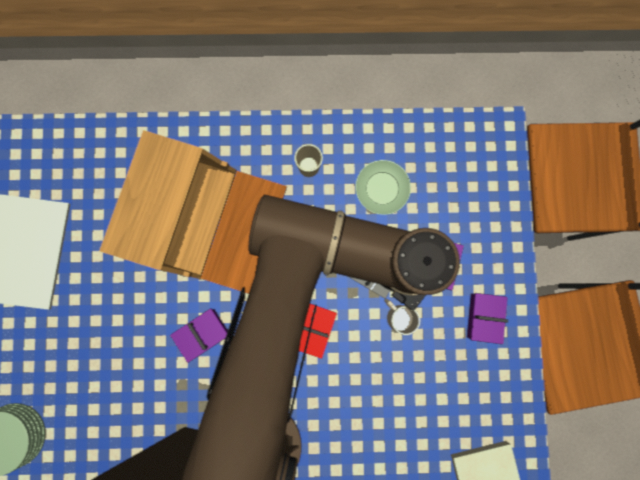

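The wrist picture shows the silver tin at (320, 212), its handle running from (313, 172) to (325, 264), with the mug's handle close to its right corner. In the top picture the flap is fully down. I work out the handle's centre and turn.

Run:
```python
from fit import *
cw=ctrl.calibration("wrist");q=np.load("q.npy")
a=atz(cw,(173,313.5),.075);b=atz(cw,(264,325),.075);d=a-b;print(a,b,(a+b)/2,np.linalg.norm(d),np.degrees(np.arctan2(d[1],d[0])))
C=[(172,239),(152,389),(250,398),(269,256)]
K=np.array([atz(cw,c,.05) for c in C]);print(K.round(3),K.mean(0))
print("place",w(q,[-.10,0,.044]), w(q,[-.18,0,.044]),w(q,[-.089,0,0]),w(q,[-.06,0,0]))
```

```text
[ 0.49700479 -0.34523441  0.075     ] [ 0.4339012 -0.3048344  0.075    ] [ 0.465453  -0.3250344  0.075    ] 0.07492813286259936 -32.628073217784795
[[ 0.535 -0.296  0.05 ]
 [ 0.468 -0.402  0.05 ]
 [ 0.396 -0.357  0.05 ]
 [ 0.462 -0.249  0.05 ]] [ 0.46535098 -0.32593512  0.05      ]
place [0.6144161 0.1122471 0.044    ] [0.58928257 0.03629774 0.044     ] [0.61787196 0.12269014 0.        ] [0.62698287 0.15022178 0.        ]
```

Emit:
send_rows:
  increments:
    - [[0,-0.015,0,0.081],[0,-0.015,0,0.081],[0,-0.015,-0.3,0.081],[0,-0.015,-0.6,0.081],[0,-0.015,-0.72,0.081],[0,-0.015,-0.785,0.081],[0,-0.015,-0.785,0.081]]
  jaw: 0.4

```text
clock: 12.62
tool_pos: [0.4647, -0.3262, 0.0585]
orientation: [180.0, 0.0, -32.8]
force: [-0.2, 1.1, 0.3]
opening: 0.0353
gripper_force: 0.0
```

Emit:
send_rows:
  increments:
    - [[0,0,0,0],[0,0,0,0],[0,0,0,0],[0,0,0,0],[0,0,0,0],[0,0,0,0]]
  jaw: 0

```text
clock: 13.38
tool_pos: [0.4659, -0.3264, 0.0598]
orientation: [-180.0, -0.1, -32.7]
force: [1.7, 2.5, 5.4]
opening: 0.0089
gripper_force: 30.0
```

Emit:
send_rows:
  increments:
    - [[0,0,0.05,0],[0,0,0.15,0],[0,0,0.4,0],[0,0,0.65,0],[0,0,0.9,0],[0.1,0.2,1,-0.1],[0.2,0.4,1,-0.22],[0.3,0.6,1,-0.34],[0.4,0.8,1,-0.46],[0.5,1,1,-0.58],[0.5,1,1,-0.6],[0.5,1,1,-0.6]]

```text
clock: 14.88
tool_pos: [0.5639, -0.1263, 0.2583]
orientation: [179.9, 0.0, -84.2]
force: [0.8, 1.0, -3.7]
opening: 0.0089
gripper_force: 30.0
```

Emit:
send_rows:
  increments:
    - [[0.07,0.2,0,-0.12],[0.14,0.4,0,-0.24],[0.2,0.6,0,-0.28],[0.23,0.7,0,-0.28],[0.23,0.7,0,-0.28],[0.23,0.7,0,-0.28]]

```text
clock: 15.62
tool_pos: [0.6102, 0.0127, 0.2587]
orientation: [180.0, -0.0, -108.4]
force: [-0.3, -0.7, -3.2]
opening: 0.0088
gripper_force: 30.0
```

Emit:
send_rows:
  increments:
    - [[0.005,0.25,0,0],[0.013,0.474,0,0],[0.013,0.474,0,0],[0.013,0.474,-0.2,0],[0.013,0.474,-0.4,0],[0.013,0.474,-0.6,0],[0.013,0.474,-0.7,0],[0.013,0.474,-0.74,0],[0.013,0.474,-0.74,0]]

```text
clock: 16.75
tool_pos: [0.6135, 0.1076, 0.111]
orientation: [-180.0, -0.0, -108.4]
force: [-0.0, -0.6, -3.6]
opening: 0.0089
gripper_force: 30.0
```

Run:
```python
from fit import *
o=ctrl.get_obs();print(o["clock"],o["tool_pos"].round(4),o["force"].round(1))
cv2.imwrite("pics/s2.png",cv2.resize(ctrl.snapshot("scene")[150:300,350:510,::-1],None,fx=3.5,fy=3.5,interpolation=cv2.INTER_CUBIC))
```

```text
16.75 [0.6135 0.1076 0.111 ] [-0.  -0.6 -3.6]
```

View pics/s2.png

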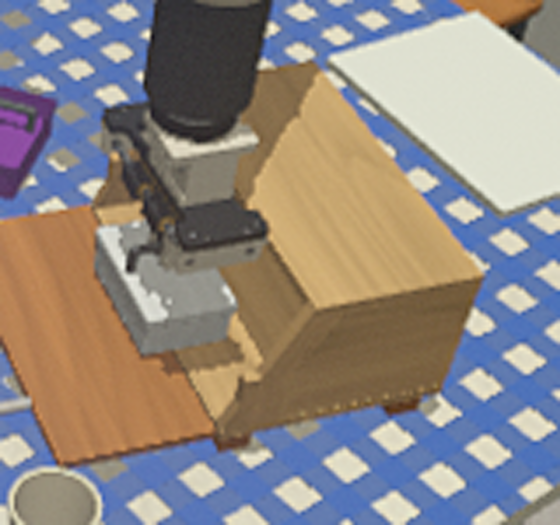

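The tin hangs upright over the bin's opening, aligned and clear of the roof edge. I lower it gently.

Emit:
send_rows:
  increments:
    - [[0,0,-0.01,0],[0,0,-0.02,0],[0,0,-0.03,0],[0,0,-0.036,0],[0,0,-0.036,0]]

```text
clock: 17.42
tool_pos: [0.6134, 0.1086, 0.1048]
orientation: [-180.0, 0.0, -108.4]
force: [-3.9, 0.1, 6.1]
opening: 0.0089
gripper_force: 30.0
```

Emit:
send_rows:
  increments:
    - [[0,0,0,0],[0,0,0,0],[0,0,0,0],[0,0,0,0]]
  jaw: 0.5

```text
clock: 17.92
tool_pos: [0.6134, 0.1085, 0.1035]
orientation: [180.0, -0.0, -108.4]
force: [-0.0, -0.9, 0.4]
opening: 0.0415
gripper_force: 0.0
```

Emit:
send_rows:
  increments:
    - [[0,0,0.1,0],[0,0,0.3,0],[0,0,0.3,0],[-0.06,-0.17,0.3,0],[-0.11,-0.335,0.3,0],[-0.11,-0.335,0.3,0],[-0.11,-0.335,0.1,0],[-0.11,-0.335,-0.1,0],[-0.11,-0.335,-0.18,0],[-0.11,-0.335,-0.18,0]]

```text
clock: 19.18
tool_pos: [0.5911, 0.0416, 0.0667]
orientation: [179.9, -0.1, -108.4]
force: [-0.2, -0.4, 1.5]
opening: 0.0437
gripper_force: 0.0
```

Emit:
send_rows:
  increments:
    - [[0.02,0.05,0,0],[0.035,0.1,0,0],[0.05,0.15,0,0],[0.066,0.2,0,0],[0.083,0.25,0,0],[0.1,0.3,0,0],[0.116,0.35,0,0],[0.128,0.388,0,0],[0.128,0.388,0,0]]

```text
clock: 20.3
tool_pos: [0.6173, 0.1202, 0.0674]
orientation: [-180.0, 0.0, -108.4]
force: [-0.9, -0.1, 0.5]
opening: 0.044
gripper_force: 0.0
```

Run:
```python
from fit import *
o=ctrl.get_obs();print(o["clock"],o["tool_pos"].round(4),o["force"].round(1))
cv2.imwrite("pics/s3.png",cv2.resize(ctrl.snapshot("scene")[150:300,350:510,::-1],None,fx=3.5,fy=3.5,interpolation=cv2.INTER_CUBIC))
```

```text
20.3 [0.6173 0.1202 0.0674] [-0.9 -0.1  0.5]
```

View pics/s3.png

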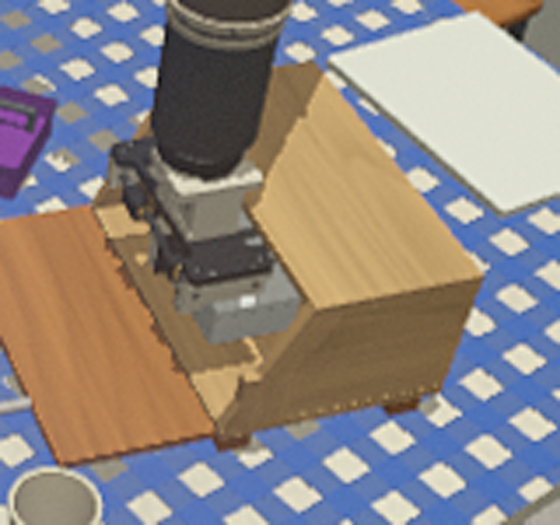

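The tin now stands in the bin, and the gripper body is close to the roof edge. For more flap clearance I push the tin a bit deeper by its handle, with the body just above the roof.

Emit:
send_rows:
  increments:
    - [[-0.03,-0.1,0,0],[-0.063,-0.19,0,0],[-0.063,-0.19,0.1,0],[-0.063,-0.19,0.2,0],[-0.063,-0.19,0.26,0],[-0.063,-0.19,0.26,0],[-0.063,-0.19,0.26,0],[-0.063,-0.19,0.26,0]]
  jaw: 0

```text
clock: 21.35
tool_pos: [0.6038, 0.0809, 0.1187]
orientation: [179.9, -0.0, -108.4]
force: [0.9, 0.6, 1.2]
opening: 0.0001
gripper_force: 0.0
```

Emit:
send_rows:
  increments:
    - [[0.03,0.09,0,0],[0.06,0.17,0,0],[0.075,0.22,0,0],[0.085,0.25,0,0],[0.093,0.28,0,0],[0.101,0.305,0,0],[0.11,0.33,0,0],[0.11,0.33,0,0]]

```text
clock: 22.35
tool_pos: [0.6266, 0.1477, 0.1196]
orientation: [-180.0, 0.0, -108.4]
force: [0.1, 0.3, -0.8]
opening: 0.0004
gripper_force: 0.0
```

Emit:
send_rows:
  increments:
    - [[-0.04,-0.12,0,0],[-0.1,-0.3,0,0],[-0.1,-0.3,0.2,0],[-0.13,-0.4,0.5,0],[-0.18,-0.55,0.7,0],[-0.18,-0.55,0.7,0]]

```text
clock: 23.1
tool_pos: [0.5913, 0.0352, 0.2643]
orientation: [-179.6, 0.3, -108.5]
force: [1.1, 0.3, 0.2]
opening: 0.0006
gripper_force: 0.0
```

Run:
```python
from fit import *
o=ctrl.get_obs();print(o["clock"],o["tool_pos"].round(4),o["orientation"].round(1),o["joint_pos"].round(1))
cv2.imwrite("pics/w3.png",ctrl.snapshot("wrist")[:,:,::-1])
q=np.load("q.npy");cw=ctrl.calibration("wrist")
for n,p in dict(center=[-.012,0,.119],front=[-.057,0,.094],hinge=[-.11,0,.045]).items(): print(n,proj(cw,w(q,p)))
```

```text
23.1 [0.5913 0.0352 0.2643] [-179.6    0.3 -108.5] [ 22.3  11.3  -7.2   0.1 -71.1 -40.8]
center [[398.44283746 320.81479437]]
front [[340.68913758 320.66577922]]
hinge [[269.940091   320.46931345]]
```

View pics/w3.png

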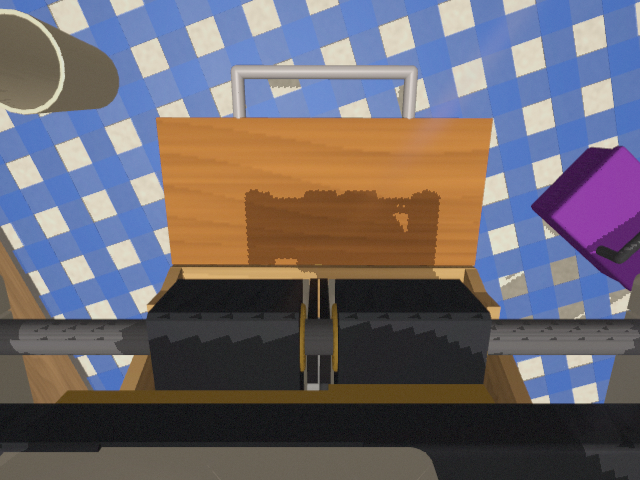

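The flap lies level with its bar from (238, 72) to (412, 72). The gripper hides most of the tin, so I check the tin from the scene camera's numbers.

Run:
```python
from fit import *
q=np.load("q.npy");cw=ctrl.calibration("wrist")
print(atz(cw,(72.5,326),.039),w(q,[-.3,0,.039]))
a=atz(cw,(72.5,240),.039);b=atz(cw,(72.5,412),.039);d=a-b;print(np.linalg.norm(d),np.degrees(np.arctan2(d[1],d[0])))
ctrl.snapshot("scene");cs=ctrl.calibration("scene")
for t in("tin","tin_grip"):
    for d in ctrl.spot_point(t,"scene"):
        if d["pixel"][1]>375: 
            p=atz(cs,d["pixel"],.044 if t=="tin" else .119);u=w([0,0,-q[2]],p-[q[0],q[1],0]);print(t,d["conf"],d["pixel"],u.round(3))
for d in ctrl.trace("tin","scene"):
    if d["bbox"][0]>375: print(d["conf"],d["bbox"])
```

```text
[ 0.54624804 -0.07640054  0.039     ] [ 0.55158228 -0.0776263   0.039     ]
0.1572167627434255 -18.535269827081947
tin 0.7 [232.0, 421.6] [-0.007 -0.001  0.044]
tin_grip 0.57 [216.8, 424.5] [-0.013 -0.006  0.119]
0.61 [402.3, 209.0, 437.3, 243.1]
```

Emit:
send_rows:
  increments:
    - [[0,-0.1,0,0.1],[-0.02,-0.2,0,0.22],[-0.05,-0.3,0,0.34],[-0.1,-0.4,0,0.46],[-0.15,-0.5,0,0.58],[-0.2,-0.57,0,0.7],[-0.2,-0.57,0,0.82],[-0.2,-0.57,0,0.94],[-0.2,-0.57,0,1],[-0.2,-0.57,0,1]]
  jaw: 0.3

```text
clock: 24.6
tool_pos: [0.5501, -0.0766, 0.2584]
orientation: [179.9, 0.1, -22.5]
force: [0.1, 0.1, 0.4]
opening: 0.0265
gripper_force: 0.0
```

Emit:
send_rows:
  increments:
    - [[0,-0.006,-0.1,0.049],[0,-0.006,-0.35,0.049],[0,-0.006,-0.6,0.049],[0,-0.006,-0.8,0.049],[0,-0.006,-0.8,0.049]]

```text
clock: 25.22
tool_pos: [0.5478, -0.0783, 0.0964]
orientation: [179.8, 0.4, -18.3]
force: [0.1, 0.3, 0.3]
opening: 0.0263
gripper_force: 0.0
```

Emit:
send_rows:
  increments:
    - [[0,0,-0.15,0],[0,0,-0.3,0],[0,0,-0.39,0],[0,0,-0.39,0],[0,0,-0.39,0]]

```text
clock: 25.85
tool_pos: [0.5517, -0.0779, 0.0233]
orientation: [-180.0, -0.1, -18.2]
force: [0.2, 0.3, -0.7]
opening: 0.0265
gripper_force: 0.0
```

Emit:
send_rows:
  increments:
    - [[0,0,0,0],[0,0,0,0],[0,0,0,0],[0,0,0,0],[0,0,0,0]]
  jaw: 0

```text
clock: 26.48
tool_pos: [0.5508, -0.0781, 0.0224]
orientation: [-180.0, -0.1, -18.2]
force: [-0.8, -0.3, 7.8]
opening: 0.0109
gripper_force: 30.0
```

Emit:
send_rows:
  increments:
    - [[0.001,0,0.064,0],[0.002,0.004,0.127,0],[0.005,0.013,0.19,0],[0.009,0.025,0.253,0],[0.014,0.041,0.314,0],[0.021,0.061,0.374,0],[0.028,0.084,0.432,0],[0.037,0.112,0.489,0],[0.048,0.143,0.544,0],[0.059,0.177,0.596,0]]

```text
clock: 27.72
tool_pos: [0.5621, -0.0443, 0.1427]
orientation: [179.9, -0.1, -18.2]
force: [2.3, -10.5, 2.8]
opening: 0.0109
gripper_force: 30.0
```

Emit:
send_rows:
  increments:
    - [[0.012,0.037,0.05,0],[0.026,0.078,0.097,0],[0.04,0.121,0.141,0],[0.056,0.167,0.182,0],[0.072,0.216,0.22,0],[0.089,0.267,0.254,0],[0.106,0.32,0.284,0],[0.124,0.375,0.311,0],[0.143,0.431,0.333,0],[0.162,0.489,0.352,0]]

```text
clock: 28.98
tool_pos: [0.5954, 0.0542, 0.2143]
orientation: [180.0, -0.2, -18.2]
force: [4.3, -4.3, 2.8]
opening: 0.0109
gripper_force: 30.0
```

Emit:
send_rows:
  increments:
    - [[0.02,0.059,0.014,0],[0.04,0.118,0.025,0],[0.059,0.178,0.031,0],[0.079,0.239,0.033,0],[0.099,0.299,0.03,0],[0.119,0.359,0.024,0],[0.139,0.419,0.013,0],[0.158,0.477,-0.002,0],[0.177,0.535,-0.021,0],[0.19,0.575,-0.037,0],[0.19,0.575,-0.037,0]]

```text
clock: 30.35
tool_pos: [0.634, 0.1704, 0.2054]
orientation: [-179.9, -0.2, -18.2]
force: [7.0, -1.1, -0.6]
opening: 0.0111
gripper_force: 30.0
```

Emit:
send_rows:
  increments:
    - [[0.003,0.01,-0.005,0],[0.006,0.018,-0.01,0],[0.008,0.025,-0.012,0],[0.008,0.025,-0.012,0]]

```text
clock: 30.85
tool_pos: [0.6349, 0.1731, 0.2042]
orientation: [179.9, -0.2, -18.2]
force: [3.8, -7.9, 6.2]
opening: 0.0109
gripper_force: 30.0
```

Emit:
send_rows:
  increments:
    - [[0.003,0.01,-0.005,0],[0.004,0.012,-0.006,0],[0.004,0.012,-0.006,0]]

```text
clock: 31.22
tool_pos: [0.6349, 0.1732, 0.2041]
orientation: [179.7, -0.2, -18.3]
force: [-1.3, -15.9, 14.3]
opening: 0.0108
gripper_force: 30.0
```

Emit:
send_rows:
  increments:
    - [[0,0,0,0],[0,0,0,0],[0,0,0,0],[0,0,0,0],[0,0,0,0],[0,0,0,0],[0,0,0.1,0],[0,0,0.3,0],[0,0,0.6,0],[0,0,0.6,0]]
  jaw: 0.8

```text
clock: 32.48
tool_pos: [0.6371, 0.178, 0.3263]
orientation: [-179.6, -0.4, -18.2]
force: [-0.4, -1.3, -1.2]
opening: 0.0701
gripper_force: 0.0
```

Emit:
send_rows:
  increments:
    - [[-0.3,0.2,0.2,0],[-0.6,0.4,0.2,0],[-0.8,0.6,0.2,0],[-0.9,0.9,0.2,0],[-0.9,0.9,0.2,0]]

```text
clock: 33.1
tool_pos: [0.453, 0.3599, 0.3599]
orientation: [-180.0, 0.0, -18.1]
force: [0.4, -0.8, 0.2]
opening: 0.0699
gripper_force: 0.0
```

Run:
```python
from fit import *
q=np.load("q.npy");a=ctrl.snapshot("scene")[:,:,::-1];t=ctrl.snapshot("top")[:,:,::-1]
k=dict(interpolation=cv2.INTER_CUBIC)
cv2.imwrite("pics/f.png",np.hstack([cv2.resize(a[150:350,180:510],(400,300),**k),cv2.resize(t[110:380,90:450],(400,300),**k)]))
for n in("scene","top"):
    d=ctrl.spot_point("flap_bar",n);print(n,d[:1],proj(ctrl.calibration(n),w(q,bar)))
for x in["plate","beaker","mug"]:
    for d in ctrl.spot_point(x,"top")[:1]: print(x,d["pixel"])
```

```text
scene [{'pixel': [194.3, 422.3], 'conf': 0.68}] [[192.62543951 422.91229705]]
top [{'pixel': [205.5, 171.4], 'conf': 0.93}] [[203.62940026 171.96954523]]
plate [188.1, 380.1]
beaker [166.2, 308.0]
mug [319.2, 399.2]
```

View pics/f.png

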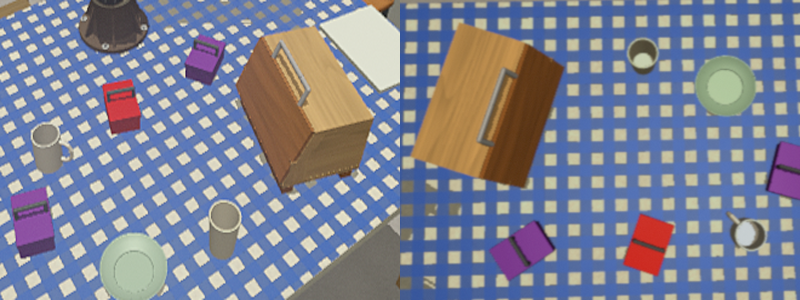

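The final picture shows the flap shut, with the bar back at its first pixel. The plate, beaker and mug haven't moved, and the arm is clear.

```bash
python3 -c "
from plant import ctrl
print(ctrl.close_job())"
```

```text
the job is handed in; nothing more can be done
None
```

The job is handed in at about 33 s: the flap was lowered under control, the tin stands upright on the bin floor (set down at the front and pushed about 9 cm in), the flap is shut, and the plate, beaker and mug are where they stood.

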